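# Press an enclosure's end cap home with the bench quick clamp

### The arm

A 6-joint arm with a two-finger parallel gripper is mounted at the origin on the work surface. World frame = base frame: x ahead of the robot, y to its left, z up, the work surface at z = 0. Lengths are in m, angles in degrees, forces in N, time in s.
With the tool pointing down it reaches from about 0.3 to 0.75 m from the base axis. Payload 8.5 kg.
Tool frame: the origin (TCP) lies on the centre line of the jaws, within the pads' length; the fingertips stand 17 mm ahead of it and the grasp point (between the pads) lies 2 mm behind it (env.tip_extent is the distance from the TCP to the fingertips, in m); z points along the fingers, y is the direction in which the jaws open and shut (so a half turn about z gives the same grasp; the last joint's range is limited). The gripper opens to 85 mm and grips with 20 to 120 N. Pads are 22 mm wide; open, the fingers measure 114 mm over their backs; the gripper's body (76 mm by 85 mm) begins 54 mm behind the grasp point. The pads swing forward as they close: fully open they stand 13 mm farther back than shut.
Start: joints at [-88.768, 21.807, 74.336, -0, 83.858, -12.336], TCP at [0.129, -0.535, 0.248] pointing down, gripper open.
Joint ranges: [-178.18, 178.18], [-50.72, 133.34], [12.68, 142.11], [-81.47, 261.47], [9.98, 163.14], [-165.26, 165.26]. Speed limits (degrees/s): [136.94, 136.94, 180, 180, 180, 180].

### API

Orientations are given as a 3x3 rotation matrix whose columns are the frame's x, y, z axes.
In Python, from rig import telemetry, get_image, camera_params, close_job, env gives the robot as it stands.
- The arm moves only by the tool apply_moves, never from a script. Its argument "motion" is a list of rows, each an object of numbers: "tx", "ty", "tz": the shift along the tool's x, y, z in cm; "turn": the turn about the tool's z in degrees; "jaw": the gripper's target within -1 to 1 (fully open at 1, half-way at 0, shut at -1). In form: [{"tx": .., "ty": .., "tz": .., "turn": .., "jaw": ..}, ...]. A call has 1 to 5 rows; each row is the pose to reach, as a shift and turn from the pose measured when the call began, along the tool's axes at that moment; what a row does not reach only later rows make up. A row lasts 1/12 s, in which the tool goes at most 41.7 mm and 7.16 degrees, less where a joint would pass 70% of its speed; a pose out of reach is approached as far as the arm can. A call with a gripper value outside its range is refused whole. The fingers move at their own pace and stop on an object; "squeeze" is the grip in N (left out, the last holds). Time passes only in rows, so rows that repeat a pose let the fingers close. It gives the time, the measured TCP pose, the force and the opening at its end, in the units of the state.
- telemetry.observe(): the state, without advancing time (a new reading comes with each control period).
- get_image(name): name is "scene" or "side" or "wrist"; returns (picture, depth): 420x560x3 uint8, red, green, blue; 420x560 float32, m along the optical axis (not along the pixel's ray), 0 where there is no reading.
- camera_params(name): a dict with "fx", "fy", "cx", "cy" (pixels), "rvec" (rotation vector, rad) and "tvec" (3), from world to camera coordinates, as OpenCV has them. Camera axes: x right, y down, z forward; pixel columns grow to the right and rows downward; lengths in m; the calibration is good to about 2 mm. The wrist camera is an equidistant fisheye: a pixel r from the principal point sees the ray r / f radians off the axis. A picture is of the moment at which its call begins: read the wrist's pose just before it. camera_params takes no time and is no camera call; for the wrist camera it gives the pose at the moment of the call.
- close_job(): hands the job in, once; it reports no verdict.
The state is a dict: "time_s": time; "q": joint angles; "qvel": joint speeds; "joint_efforts": joint torques, N m; "position": TCP position; "tool_rot": TCP orientation; "ft_force": force on the tool from outside, world axes, zero at the start; "wrist_torque": the same for the moment, N m; "grip_width": finger opening in m.
Only numpy, scipy, OpenCV 4.12 (cv2) and the standard library are available. Lean on these libraries where they do the work, as an engineer would, in place of code of your own. Each camera call takes 0.05 s, during which the arm holds its last target. There are 200 camera calls.

### The job

The end cap of the instrument enclosure lying in the bench quick clamp still stands proud: squeeze the clamp's twin-lever trigger, stroke by stroke, until the jaw has walked onto the cap and pressed it fully home, then press the release tab so that the jaw springs all the way back and the enclosure is free. Work the clamp only by its trigger and tab: do not push the jaw, the cap or the enclosure by hand, leave the enclosure lying in the clamp, and do not disturb the other things on the bench.

Things in the scene. Friction and masses are not known exactly. Their poses are not given: they have to be found in the camera images.
- clamp: Bench quick clamp, fixed: dark steel base 350 x 96 mm (own x -118 to +232 mm), aluminium head (98 mm high) with the trigger, tab post at the back (-x), black bed with low rails and fixed jaw at the front (+x). Origin: on the table, straight below the trigger's middle. Own x runs along the bar, the way the moving jaw closes; z up. Jaws reach 74 mm above the table.
- squeeze_mid (a point): Midway between the two trigger levers at squeezing height, 133 mm above the table; axes as the clamp. Levers: black upright blades 24 mm wide (own y), 8 mm thick, before and behind this point along own x, hinged at 91 mm, tops at 148 mm. Over their outer faces: 57 mm here (62 at the tops) at rest, 25 to 27 fully squeezed. Geared together: this midpoint stays put. Nothing else above 98 mm.
- trigger (a joint): Angle of each lever, rad: 0 at rest, 0.36 fully squeezed, sprung back. Takes 3 to 10 N (30 to 50 N of grip is ample). A full squeeze drives the jaw 8 to 9 mm, of which one 7 mm tooth is kept when let go; below 0.3 rad nothing may be kept. Let go to below 0.03 rad before the next stroke. With the cap home the levers stop part-way.
- jaw_slide (a joint): Advance of the moving jaw from fully open, m (0 to 0.055); starts at 0 to 0.014. A return spring of about 4 N pulls it back, but the ratchet holds it until the release tab is pressed. It is at about 0.042 when the cap is home and the enclosure lies against the fixed jaw.
- jaw: The moving jaw: an upright aluminium plate with a black rubber face, 52 mm wide and 44 mm high, on the bar. The frame's origin is that of the clamp plus the advance along own x; its pressing face lies 72 mm ahead of this origin, 48 mm above the table.
- release (a joint): How deep the release tab is pressed, m: 0 up, 0.010 fully down. Takes 3.5 N at first, 6 N at the bottom; from 0.005 on the ratchet is free. Keep it down about 1 s while the jaw runs back; it springs up by itself. It clicks by up to 3.5 mm as the ratchet passes a tooth.
- tab_top (a point): Centre of the top face of the release tab: a flat black paddle 32 mm (own x) by 40 mm on a steel stem at the back end of the clamp, 97 mm behind the trigger's middle along own -x, its top 120 mm above the table; pressed straight down. The axes are those of the clamp.
- enclosure: Instrument enclosure: dark metal box 80 mm long (own x, along the bar), 64 wide, 40 high, pale ribs on top; loose, about 0.4 kg, lying on the clamp's bed (24 mm above the table) between the rails, 2 to 14 mm short of the fixed jaw. Origin: centre of its underside. It slides up to the fixed jaw as the clamp closes.
- cap_slide (a joint): How far the end cap has been pressed onto the enclosure, m: 0 is 9 mm proud, 0.009 is fully home against the box. It starts at 0 to 0.002. Tight fit: it takes about 9 N to move and stays where it is left.
- cap_face (a point): Centre of the outer face of the end cap: a grey plastic plate 64 mm wide, 40 mm high, 12 mm thick at the enclosure's end that faces the moving jaw (its own -x).
- multimeter: Bystander: yellow handheld multimeter, 150 x 78 x 32 mm. Origin: centre of its underside.
- screwdriver: Bystander: a screwdriver, 180 mm long, lying on the bench.
- circuit_board: Bystander: a green circuit board, 160 x 110 mm, up to 26 mm high. Origin: centre of its underside.
- wire_spool: Bystander: a black spool, 60 mm across, 42 mm high. Origin: centre of its underside.
Things that resemble listed ones, but are neither listed nor needed, are in the scene too. Of the things that look like the enclosure, the smallest one is meant.

How it is judged:
By the outcome, as a careful person would: the job done as asked, in the order asked, and still so for the second after the job is handed in, with the robot touching nothing.
It also fails if it takes over 51 s, if anything falls off the work surface, if the arm or the gripper's body presses on something with over 40 N, if the wrist force passes 120 N, or if a joint passes its speed limit or range.

## Working session

There is one attempt and no reset: what is moved stays moved. The work goes in short steps, Python scripts to look and compute and a tool call to move; the robot and the scene stay as the last step left them, time stands still between calls to the robot, and variables do not carry over. Pictures are saved under pics/ and viewed, about 8 in all and at most 12, crops included, and the job is handed in when it is done.

Besides the shell and the picture viewer there is one more tool, called after "Request:" as name(argument=value, ...), one argument or row to a line, values as JSON. apply_moves: Moves the arm, as the interface text tells. Its arguments: {"type":"object","properties":{"motion":{"type":"array"},"squeeze":{"type":"number"}},"required":["motion"]}

```bash
mkdir -p pics; cat > h.py <<'E'
import numpy as np, cv2
from rig import telemetry, get_image, camera_params, close_job, env
def snap(n,f):
    p,d=get_image(n); cv2.imwrite(f'pics/{f}.png',p[:,:,::-1]); np.save(f'pics/{f}.npy',d)
    c=camera_params(n); np.save(f'pics/{f}_c.npy',c,allow_pickle=True); return p,d
def w(f,u,v):
    c=np.load(f'pics/{f}_c.npy',allow_pickle=True).item(); d=np.load(f'pics/{f}.npy')
    z=float(np.median(d[v-1:v+2,u-1:u+2])); R=cv2.Rodrigues(np.array(c['rvec'],float))[0]
    P=np.array([(u-c['cx'])/c['fx']*z,(v-c['cy'])/c['fy']*z,z]); return R.T@(P-np.array(c['tvec']).ravel())
E
python3 - <<'E'
from h import *
snap('scene','s0');snap('side','d0')
a=cv2.imread('pics/s0.png');b=cv2.imread('pics/d0.png')
s=telemetry.observe();print(s['time_s'],s['position'],s['tool_rot'],s['grip_width'],env.tip_extent)
E
```

```text
0.1 [ 0.12901453 -0.53442272  0.24777208] [[ 9.72092418e-01  2.34598223e-01 -5.90336184e-05]
 [ 2.34598107e-01 -9.72091618e-01  1.27044858e-03]
 [ 2.40658893e-04 -1.24884260e-03 -9.99999191e-01]] 0.08562607251665887 0.017
```

View pics/s0.png

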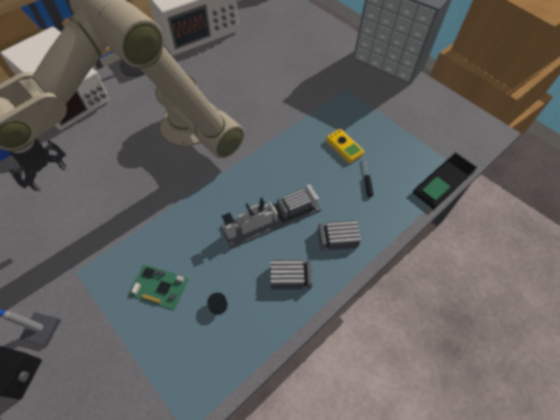

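View pics/d0.png

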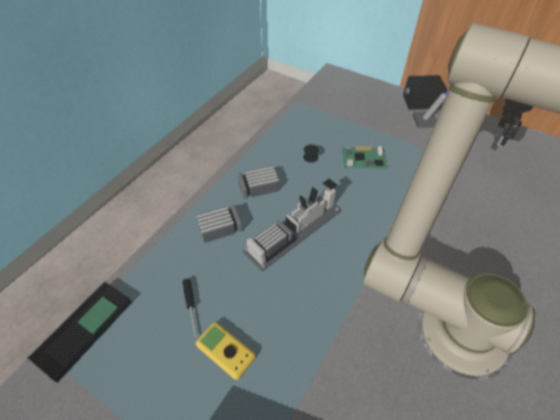

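The scene view shows one clamp: tab at (229,217), levers at (250,209) and (262,203), enclosure in the bed at (297,203). The look-alike boxes are at (341,234) and (290,274), lying loose. The boxed one in the clamp is the candidate. Next is a close crop from both cameras.

```bash
python3 - <<'E'
from h import *
a=cv2.imread('pics/s0.png')[170:250,210:330];b=cv2.imread('pics/d0.png')[170:270,240:350]
a=cv2.resize(a,None,fx=5,fy=5,interpolation=2);b=cv2.resize(b,None,fx=5,fy=5,interpolation=2)
o=np.zeros((600,800,3),np.uint8)
a=cv2.resize(a,(450,300));cv2.imwrite('pics/c0.png',cv2.resize(cv2.imread('pics/s0.png')[170:250,210:330],(780,520),interpolation=2))
# height-based candidate points: everything above 0.11 near the clamp
for f,(u0,u1,v0,v1) in {'s0':(210,330,170,250),'d0':(240,350,170,275)}.items():
    P=np.array([np.r_[w(f,u,v),u,v] for u in range(u0,u1) for v in range(v0,v1)])
    t=P[(P[:,2]>.108)&(P[:,2]<.16)]
    for r in t[np.argsort(t[:,3])][::2]: print(f,r.round(3))
E
```

```text
s0 [ 5.06e-01 -1.97e-01  1.18e-01  2.22e+02  2.16e+02]
s0 [ 5.11e-01 -2.01e-01  1.15e-01  2.22e+02  2.18e+02]
s0 [ 5.09e-01 -1.95e-01  1.18e-01  2.23e+02  2.16e+02]
s0 [ 5.14e-01 -1.99e-01  1.17e-01  2.23e+02  2.18e+02]
s0 [ 5.18e-01 -2.03e-01  1.13e-01  2.23e+02  2.20e+02]
s0 [ 5.11e-01 -1.93e-01  1.18e-01  2.24e+02  2.16e+02]
s0 [ 5.16e-01 -1.97e-01  1.17e-01  2.24e+02  2.18e+02]
s0 [ 5.23e-01 -2.02e-01  1.18e-01  2.24e+02  2.20e+02]
s0 [ 5.27e-01 -2.06e-01  1.15e-01  2.24e+02  2.22e+02]
s0 [ 5.11e-01 -1.88e-01  1.19e-01  2.25e+02  2.15e+02]
s0 [ 5.16e-01 -1.93e-01  1.18e-01  2.25e+02  2.17e+02]
s0 [ 5.23e-01 -1.98e-01  1.20e-01  2.25e+02  2.19e+02]
s0 [ 5.28e-01 -2.02e-01  1.19e-01  2.25e+02  2.21e+02]
s0 [ 5.33e-01 -2.06e-01  1.17e-01  2.25e+02  2.23e+02]
s0 [ 5.10e-01 -1.84e-01  1.19e-01  2.26e+02  2.14e+02]
s0 [ 5.15e-01 -1.88e-01  1.17e-01  2.26e+02  2.16e+02]
s0 [ 5.22e-01 -1.93e-01  1.19e-01  2.26e+02  2.18e+02]
s0 [ 5.27e-01 -1.97e-01  1.19e-01  2.26e+02  2.20e+02]
s0 [ 5.33e-01 -2.02e-01  1.19e-01  2.26e+02  2.22e+02]
s0 [ 5.38e-01 -2.06e-01  1.18e-01  2.26e+02  2.24e+02]

[... 10024 characters left out ...]
-1.93e-01  1.21e-01  3.32e+02  1.83e+02]
d0 [ 5.10e-01 -1.84e-01  1.23e-01  3.32e+02  1.85e+02]
d0 [ 5.07e-01 -1.78e-01  1.21e-01  3.32e+02  1.87e+02]
d0 [ 5.16e-01 -2.03e-01  1.21e-01  3.33e+02  1.81e+02]
d0 [ 5.12e-01 -1.95e-01  1.21e-01  3.33e+02  1.83e+02]
d0 [ 5.07e-01 -1.86e-01  1.23e-01  3.33e+02  1.85e+02]
d0 [ 5.05e-01 -1.81e-01  1.19e-01  3.33e+02  1.87e+02]
d0 [ 5.09e-01 -1.97e-01  1.21e-01  3.34e+02  1.83e+02]
d0 [ 5.05e-01 -1.88e-01  1.22e-01  3.34e+02  1.85e+02]
d0 [ 5.03e-01 -1.85e-01  1.17e-01  3.34e+02  1.87e+02]
d0 [ 5.05e-01 -1.96e-01  1.20e-01  3.35e+02  1.84e+02]
d0 [ 5.02e-01 -1.89e-01  1.18e-01  3.35e+02  1.86e+02]
d0 [ 5.02e-01 -1.98e-01  1.20e-01  3.36e+02  1.84e+02]
```

View pics/c0.png

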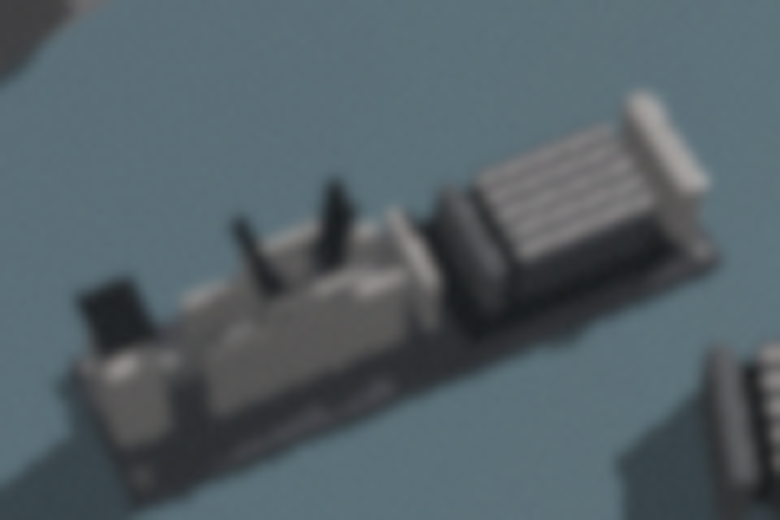

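The crop confirms the layout from back to front: tab, two levers, head, jaw plate, proud grey cap, ribbed box and fixed jaw. I'll refine the yaw and plan the approach.

```bash
python3 - <<'E'
from h import *
from scipy.optimize import least_squares
M=[]
for f,(u0,u1,v0,v1) in {'s0':(215,325,175,245),'d0':(243,345,175,270)}.items():
    P=np.array([w(f,u,v) for u in range(u0,u1) for v in range(v0,v1)])
    c=np.array([.55,-.096]);d=np.array([.3,.954]);n=np.array([-.954,.3])
    L=(P[:,:2]-c)@d;N=(P[:,:2]-c)@n
    for nm,m in {'tab':(abs(P[:,2]-.119)<.004)&(L<-70e-3)&(L>-.13),'bk':(P[:,2]>.125)&(P[:,2]<.15)&(abs(L+.025)<.02),'fr':(P[:,2]>.125)&(P[:,2]<.15)&(abs(L-.025)<.02),
      'fix':(P[:,2]>.066)&(P[:,2]<.078)&(L>.185)&(L<.25)&(abs(N)<.06),'encl':(P[:,2]>.058)&(P[:,2]<.07)&(L>.10)&(L<.185)&(abs(N)<.05)}.items():
        Q=P[m]; b=(Q.max(0)+Q.min(0))/2
        mid=lambda a:(np.percentile(a,3)+np.percentile(a,97))/2
        l,k=mid(L[m]),mid(N[m]);print(f,nm,m.sum(),(c+l*d+k*n).round(4),'L',np.percentile(L[m],[3,97]).round(3),'N',np.percentile(N[m],[3,97]).round(3))
E
```

```text
s0 tab 102 [ 0.5261 -0.1892] L [-0.11  -0.082] N [-0.023  0.012]
s0 bk 23 [ 0.5478 -0.1219] L [-0.029 -0.021] N [-0.015  0.003]
s0 fr 32 [ 0.5615 -0.0734] L [0.02 0.03] N [-0.014  0.006]
s0 fix 82 [0.6148 0.1085] L [0.207 0.222] N [-0.032  0.031]
s0 encl 360 [0.5946 0.04  ] L [0.103 0.183] N [-0.031  0.027]
d0 tab 94 [ 0.5215 -0.1896] L [-0.112 -0.083] N [-0.019  0.018]
d0 bk 51 [ 0.5417 -0.1199] L [-0.03 -0.02] N [-0.01   0.012]
d0 fr 38 [ 0.5568 -0.0722] L [0.021 0.029] N [-0.01   0.011]
d0 fix 133 [0.6058 0.1   ] L [0.187 0.22 ] N [-0.026  0.037]
d0 encl 490 [0.5877 0.0414] L [0.102 0.182] N [-0.025  0.035]
```

Request:
apply_moves(
  motion=[
    {"tx": 51.4, "ty": -32.6, "tz": 0, "turn": 30.4, "jaw": 1},
    {"tx": 51.4, "ty": -32.6, "tz": 0, "turn": 30.4, "jaw": 1},
    {"tx": 51.4, "ty": -32.6, "tz": 0, "turn": 30.4, "jaw": 1},
    {"tx": 51.4, "ty": -32.6, "tz": 0, "turn": 30.4, "jaw": 1},
    {"tx": 51.4, "ty": -32.6, "tz": 0, "turn": 30.4, "jaw": 1},
  ],
  squeeze=40,
)

```text
time_s: 0.52
position: [0.27, -0.3885, 0.2481]
tool_rot: [[0.955, -0.296, -0.0], [-0.296, -0.955, 0.002], [-0.001, -0.002, -1.0]]
ft_force: [0.3, -0.9, -0.3]
grip_width: 0.0853
```

```bash
cat >> h.py <<'E'
def go(x,y,z,yaw):
    "shift (cm) and turn to world TCP x,y,z with tool y axis along yaw (deg, mod 180)"
    s=telemetry.observe();R=np.array(s['tool_rot']);d=R.T@(np.array([x,y,z])-s['position'])*100
    a=np.degrees(np.arctan2(R[1,1],R[0,1]));t=(a-yaw+90)%180-90
    print('t',round(s['time_s'],2),'pos',np.round(s['position'],4),'yaw',a.round(2),'z',R[:,2].round(4),'F',np.round(s['ft_force'],1),'w',round(s['grip_width'],4),'| shift',d.round(2),'turn',t.round(2))
E
python3 -c "
from h import *
go(.552,-.097,.248,73.2)"
```

```text
t 0.52 pos [ 0.27   -0.3885  0.2481] yaw -107.22 z [-2.0e-04  1.7e-03 -1.0e+00] F [ 0.3 -0.9 -0.3] w 0.0853 | shift [ 18.3  -36.19   0.06] turn -0.42
```

Request:
apply_moves(
  motion=[
    {"tx": 18.3, "ty": -36.2, "tz": 0, "turn": -0.4, "jaw": 1},
    {"tx": 18.3, "ty": -36.2, "tz": 0, "turn": -0.4, "jaw": 1},
    {"tx": 18.3, "ty": -36.2, "tz": 0, "turn": -0.4, "jaw": 1},
    {"tx": 18.3, "ty": -36.2, "tz": 0, "turn": -0.4, "jaw": 1},
    {"tx": 18.3, "ty": -36.2, "tz": 0, "turn": -0.4, "jaw": 1},
  ],
)

```text
time_s: 0.93
position: [0.4149, -0.238, 0.2484]
tool_rot: [[0.957, -0.289, -0.0], [-0.289, -0.957, 0.002], [-0.001, -0.002, -1.0]]
ft_force: [0.6, -1.8, -0.1]
grip_width: 0.0852
```

```bash
python3 -c "
from h import *
go(.552,-.097,.248,73.2)"
```

```text
t 0.93 pos [ 0.4149 -0.238   0.2484] yaw -106.83 z [-5.0e-04  1.9e-03 -1.0e+00] F [ 0.6 -1.8 -0.1] w 0.0852 | shift [  9.04 -17.47   0.06] turn -0.03
```

Request:
apply_moves(
  motion=[
    {"tx": 9.0, "ty": -17.5, "tz": 0, "turn": 0, "jaw": 1},
    {"tx": 9.0, "ty": -17.5, "tz": 0, "turn": 0, "jaw": 1},
    {"tx": 9.0, "ty": -17.5, "tz": 0, "turn": 0, "jaw": 1},
    {"tx": 9.0, "ty": -17.5, "tz": 0, "turn": 0, "jaw": 1},
    {"tx": 9.0, "ty": -17.5, "tz": 0, "turn": 0, "jaw": 1},
  ],
)

```text
time_s: 1.35
position: [0.5532, -0.0939, 0.2482]
tool_rot: [[0.958, -0.288, -0.001], [-0.288, -0.958, 0.003], [-0.002, -0.002, -1.0]]
ft_force: [0.2, 0.2, 0.3]
grip_width: 0.0852
```

Request:
apply_moves(
  motion=[
    {"tx": 0, "ty": 0, "tz": 0, "turn": 0, "jaw": 1},
    {"tx": 0, "ty": 0, "tz": 0, "turn": 0, "jaw": 1},
  ],
)

```text
time_s: 1.52
position: [0.5537, -0.0924, 0.2474]
tool_rot: [[0.958, -0.285, -0.002], [-0.285, -0.958, 0.003], [-0.003, -0.002, -1.0]]
ft_force: [-0.6, -0.2, -0.1]
grip_width: 0.0855
```

```bash
python3 -c "
from h import *
go(.552,-.097,.248,73.2)
p,d=snap('wrist','w1');c=camera_params('wrist');print({k:np.round(c[k],4) for k in c})
R=cv2.Rodrigues(np.array(c['rvec'],float))[0]
for q in [(.552,-.097,.148),(.552-.0085,-.097-.028,.148),(.552+.0085,-.097+.028,.148),(.524,-.19,.12)]:
  P=R@np.array(q)+np.ravel(c['tvec']);print(q,cv2.fisheye.projectPoints(P.reshape(1,1,3),np.zeros(3),np.zeros(3),np.array([[c['fx'],0,c['cx']],[0,c['fy'],c['cy']],[0,0,1.]]),np.zeros(4))[0].ravel().round(1))
cv2.imwrite('pics/w1b.png',cv2.resize(p[:,:,::-1],(800,600),interpolation=2))
"
```

```text
t 1.52 pos [ 0.5537 -0.0924  0.2474] yaw -106.57 z [-0.0022  0.003  -1.    ] F [-0.6 -0.2 -0.1] w 0.0855 | shift [-0.03  0.49 -0.06] turn 0.23
{'fx': np.float64(325.1923), 'fy': np.float64(325.1923), 'cx': np.float64(279.3985), 'cy': np.float64(207.6921), 'rvec': array([-1.7606,  2.3622,  0.3554]), 'tvec': array([0.069 , 0.4944, 0.5398])}
(0.552, -0.097, 0.148) [284.2 214.8]
(0.5435000000000001, -0.125, 0.148) [324.2 214.9]
(0.5605, -0.069, 0.148) [244.  214.5]
(0.524, -0.19, 0.12) [398.5 204.4]
```

View pics/w1b.png

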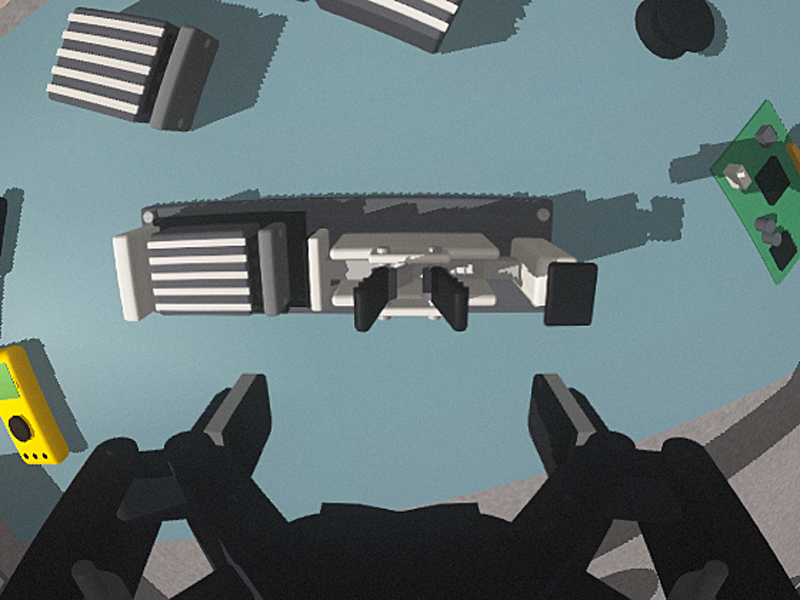

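The wrist view shows the lever tops at about (363,310) and (456,310). That is within 2–3 mm of my prediction, shifted slightly toward the tab. The fingers are aligned with the clamp axis, so I'm descending.

Request:
apply_moves(
  motion=[
    {"tx": 0, "ty": 0.65, "tz": 0, "turn": 0.2, "jaw": 1},
    {"tx": 0, "ty": 0.65, "tz": 3, "turn": 0.2, "jaw": 1},
    {"tx": 0, "ty": 0.65, "tz": 6, "turn": 0.2, "jaw": 1},
    {"tx": 0, "ty": 0.65, "tz": 8, "turn": 0.2, "jaw": 1},
    {"tx": 0, "ty": 0.65, "tz": 8, "turn": 0.2, "jaw": 1},
  ],
)

```text
time_s: 1.98
position: [0.5485, -0.1006, 0.164]
tool_rot: [[0.956, -0.293, -0.009], [-0.293, -0.956, 0.005], [-0.011, -0.002, -1.0]]
ft_force: [-0.4, 0.4, -0.6]
grip_width: 0.0852
```

```bash
python3 -c "
from h import *
go(.5515,-.099,.131,73.2)"
```

```text
t 1.98 pos [ 0.5485 -0.1006  0.164 ] yaw -107.01 z [-0.0093  0.0054 -0.9999] F [-0.4  0.4 -0.6] w 0.0852 | shift [ 0.28 -0.23  3.3 ] turn -0.21
```

Request:
apply_moves(
  motion=[
    {"tx": 0.28, "ty": -0.15, "tz": 1.5, "turn": -0.2, "jaw": 1},
    {"tx": 0.28, "ty": -0.15, "tz": 3.2, "turn": -0.2, "jaw": 1},
    {"tx": 0.28, "ty": -0.15, "tz": 3.2, "turn": -0.2, "jaw": 1},
    {"tx": 0.28, "ty": -0.15, "tz": 3.2, "turn": -0.2, "jaw": 1},
  ],
)

```text
time_s: 2.32
position: [0.5512, -0.1008, 0.133]
tool_rot: [[0.957, -0.291, -0.009], [-0.29, -0.957, 0.005], [-0.01, -0.002, -1.0]]
ft_force: [0.8, -0.1, 0.7]
grip_width: 0.0854
```

```bash
python3 -c "
from h import *
go(.5515,-.099,.131,73.2)"
```

```text
t 2.32 pos [ 0.5512 -0.1008  0.133 ] yaw -106.89 z [-0.0091  0.0052 -0.9999] F [ 0.8 -0.1  0.7] w 0.0854 | shift [-0.02 -0.18  0.2 ] turn -0.09
```

Request:
apply_moves(
  motion=[
    {"tx": 0, "ty": -0.15, "tz": 0.15, "turn": 0, "jaw": 0.4},
    {"tx": 0, "ty": -0.15, "tz": 0.15, "turn": 0, "jaw": 0.4},
    {"tx": 0, "ty": -0.15, "tz": 0.15, "turn": 0, "jaw": 0},
    {"tx": 0, "ty": -0.15, "tz": 0.15, "turn": 0, "jaw": 0},
    {"tx": 0, "ty": -0.15, "tz": 0.15, "turn": 0, "jaw": 0},
  ],
  squeeze=40,
)

```text
time_s: 2.73
position: [0.5525, -0.0984, 0.1329]
tool_rot: [[0.957, -0.29, -0.006], [-0.29, -0.957, 0.006], [-0.007, -0.004, -1.0]]
ft_force: [1.9, 7.3, 5.1]
grip_width: 0.0429
```

```bash
python3 -c "
from h import *
go(.5515,-.099,.131,73.2)"
```

```text
t 2.73 pos [ 0.5525 -0.0984  0.1329] yaw -106.87 z [-0.0058  0.0063 -1.    ] F [1.9 7.3 5.1] w 0.0429 | shift [-0.08  0.08  0.19] turn -0.07
```

Request:
apply_moves(
  motion=[
    {"tx": 0, "ty": -0.1, "tz": 0.1, "turn": 0, "jaw": -1},
    {"tx": 0, "ty": -0.1, "tz": 0.1, "turn": 0, "jaw": -1},
    {"tx": 0, "ty": -0.1, "tz": 0.1, "turn": 0, "jaw": -1},
    {"tx": 0, "ty": -0.1, "tz": 0.1, "turn": 0, "jaw": -1},
    {"tx": 0, "ty": -0.1, "tz": 0.1, "turn": 0, "jaw": -1},
  ],
  squeeze=40,
)

```text
time_s: 3.15
position: [0.5529, -0.098, 0.1343]
tool_rot: [[0.957, -0.29, -0.004], [-0.29, -0.957, 0.004], [-0.005, -0.003, -1.0]]
ft_force: [-5.4, 0.1, 15.1]
grip_width: 0.0274
```

```bash
python3 -c "
from h import *
go(.5515,-.099,.131,73.2)"
```

```text
t 3.15 pos [ 0.5529 -0.098   0.1343] yaw -106.85 z [-0.0037  0.004  -1.    ] F [-5.4  0.1 15.1] w 0.0274 | shift [-0.11  0.14  0.33] turn -0.05
```

Request:
apply_moves(
  motion=[
    {"tx": 0, "ty": 0, "tz": 0, "turn": 0, "jaw": -1},
    {"tx": 0, "ty": 0, "tz": 0, "turn": 0, "jaw": -1},
    {"tx": 0, "ty": 0, "tz": 0, "turn": 0, "jaw": -1},
  ],
)

```text
time_s: 3.4
position: [0.5529, -0.098, 0.1345]
tool_rot: [[0.957, -0.29, -0.004], [-0.29, -0.957, 0.004], [-0.005, -0.003, -1.0]]
ft_force: [0.0, -0.2, 0.7]
grip_width: 0.0274
```

```bash
python3 -c "
from h import *
go(.5525,-.0982,.131,73.2)
p,d=snap('wrist','w2');cv2.imwrite('pics/w2b.png',cv2.resize(p[100:340,60:460,::-1],(800,480),interpolation=2))"
```

```text
t 3.4 pos [ 0.5529 -0.098   0.1345] yaw -106.85 z [-0.0038  0.0039 -1.    ] F [ 0.  -0.2  0.7] w 0.0274 | shift [-0.03  0.03  0.35] turn -0.05
```

View pics/w2b.png

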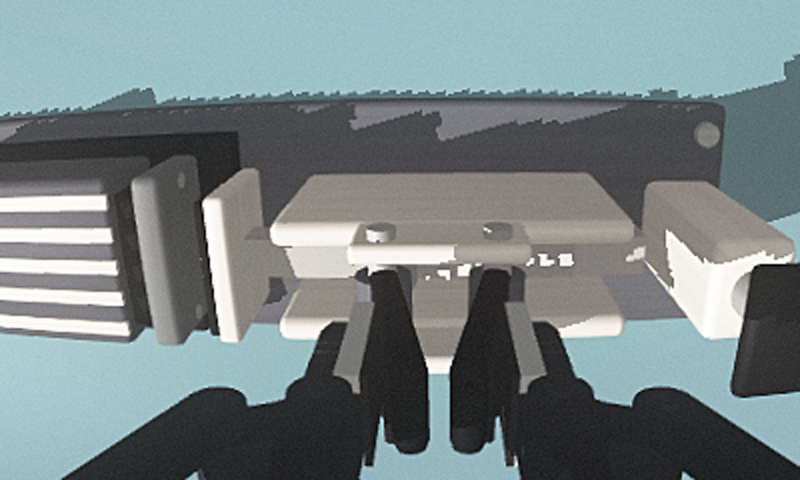

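The jaw plate has moved in toward the cap and the levers are fully squeezed. Let go, then run further strokes.

Request:
apply_moves(
  motion=[
    {"tx": 0, "ty": 0, "tz": 0.1, "turn": 0, "jaw": 0.6},
    {"tx": 0, "ty": 0, "tz": 0.1, "turn": 0, "jaw": 0.6},
    {"tx": 0, "ty": 0, "tz": 0.1, "turn": 0, "jaw": 0.6},
    {"tx": 0, "ty": 0, "tz": 0.1, "turn": 0, "jaw": 0.6},
    {"tx": 0, "ty": 0, "tz": 0.1, "turn": 0, "jaw": 0.6},
  ],
)

```text
time_s: 3.87
position: [0.553, -0.0981, 0.1337]
tool_rot: [[0.957, -0.29, -0.003], [-0.29, -0.957, 0.004], [-0.004, -0.003, -1.0]]
ft_force: [0.1, -0.1, -0.1]
grip_width: 0.068
```

Request:
apply_moves(
  motion=[
    {"tx": 0, "ty": 0, "tz": 0, "turn": 0, "jaw": 0.6},
    {"tx": 0, "ty": 0, "tz": 0, "turn": 0, "jaw": -1},
    {"tx": 0, "ty": 0, "tz": 0, "turn": 0, "jaw": -1},
    {"tx": 0, "ty": 0, "tz": 0, "turn": 0, "jaw": -1},
    {"tx": 0, "ty": 0, "tz": 0, "turn": 0, "jaw": -1},
  ],
)

```text
time_s: 4.28
position: [0.5535, -0.0982, 0.1356]
tool_rot: [[0.957, -0.29, -0.001], [-0.29, -0.957, 0.003], [-0.002, -0.002, -1.0]]
ft_force: [-2.0, 1.3, 12.4]
grip_width: 0.0272
```

Request:
apply_moves(
  motion=[
    {"tx": 0, "ty": 0, "tz": 0, "turn": 0, "jaw": -1},
    {"tx": 0, "ty": 0, "tz": 0, "turn": 0, "jaw": -1},
    {"tx": 0, "ty": 0, "tz": 0, "turn": 0, "jaw": -1},
    {"tx": 0, "ty": 0, "tz": 0, "turn": 0, "jaw": -1},
  ],
)

```text
time_s: 4.62
position: [0.5535, -0.0982, 0.1358]
tool_rot: [[0.957, -0.29, -0.001], [-0.29, -0.957, 0.003], [-0.002, -0.002, -1.0]]
ft_force: [-1.4, 0.8, 3.3]
grip_width: 0.0267
```

```bash
python3 -c "
from h import *
go(.5529,-.098,.1340,73.2);snap('wrist','w3')"
```

```text
t 4.62 pos [ 0.5535 -0.0982  0.1358] yaw -106.83 z [-9.0e-04  2.6e-03 -1.0e+00] F [-1.4  0.8  3.3] w 0.0267 | shift [-0.06 -0.    0.18] turn -0.03
```

Request:
apply_moves(
  motion=[
    {"tx": -0.05, "ty": 0, "tz": 0.2, "turn": 0, "jaw": 0.6},
    {"tx": -0.05, "ty": 0, "tz": 0.2, "turn": 0, "jaw": 0.6},
    {"tx": -0.05, "ty": 0, "tz": 0.2, "turn": 0, "jaw": 0.6},
    {"tx": -0.05, "ty": 0, "tz": 0.2, "turn": 0, "jaw": 0.6},
    {"tx": -0.05, "ty": 0, "tz": 0.2, "turn": 0, "jaw": 0.6},
  ],
)

```text
time_s: 5.08
position: [0.553, -0.0981, 0.1336]
tool_rot: [[0.957, -0.29, -0.001], [-0.29, -0.957, 0.003], [-0.002, -0.002, -1.0]]
ft_force: [0.7, 0.7, -0.1]
grip_width: 0.0681
```

Request:
apply_moves(
  motion=[
    {"tx": 0, "ty": 0, "tz": 0, "turn": 0, "jaw": 0.6},
    {"tx": 0, "ty": 0, "tz": 0, "turn": 0, "jaw": -1},
    {"tx": 0, "ty": 0, "tz": 0, "turn": 0, "jaw": -1},
    {"tx": 0, "ty": 0, "tz": 0, "turn": 0, "jaw": -1},
    {"tx": 0, "ty": 0, "tz": 0, "turn": 0, "jaw": -1},
  ],
)

```text
time_s: 5.5
position: [0.5536, -0.0982, 0.1357]
tool_rot: [[0.957, -0.289, 0.002], [-0.289, -0.957, 0.002], [0.001, -0.002, -1.0]]
ft_force: [-3.3, 0.7, 14.5]
grip_width: 0.0267
```

Request:
apply_moves(
  motion=[
    {"tx": 0, "ty": 0, "tz": 0, "turn": 0, "jaw": -1},
    {"tx": 0, "ty": 0, "tz": 0, "turn": 0, "jaw": -1},
    {"tx": 0, "ty": 0, "tz": 0, "turn": 0, "jaw": -1},
    {"tx": 0, "ty": 0, "tz": 0, "turn": 0, "jaw": -1},
  ],
)

```text
time_s: 5.83
position: [0.5535, -0.0982, 0.1358]
tool_rot: [[0.957, -0.289, 0.002], [-0.289, -0.957, 0.002], [0.001, -0.002, -1.0]]
ft_force: [-1.4, 0.5, 3.9]
grip_width: 0.0268
```

```bash
python3 -c "
from h import *
go(.5529,-.098,.1340,73.2)
p,d=snap('wrist','w4')
I=[cv2.imread(f'pics/{n}.png')[160:280,30:230] for n in ('w2','w3','w4')]
cv2.imwrite('pics/cmp.png',cv2.resize(np.vstack(I),(500,900)) [:, :] if 0 else cv2.resize(np.vstack([i[:,:] for i in I]),(333,600)))"
```

```text
t 5.83 pos [ 0.5535 -0.0982  0.1358] yaw -106.82 z [ 0.0016  0.0016 -1.    ] F [-1.4  0.5  3.9] w 0.0268 | shift [-0.07  0.    0.18] turn -0.02
```

View pics/cmp.png

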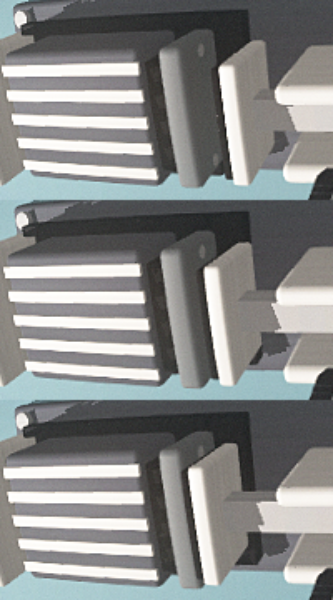

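The three frames show the jaw plate walking toward the cap stroke by stroke (left edge x≈220→205→190), and it is now almost at the cap. Continue.

Request:
apply_moves(
  motion=[
    {"tx": -0.05, "ty": 0, "tz": 0.2, "turn": 0, "jaw": 0.6},
    {"tx": -0.05, "ty": 0, "tz": 0.2, "turn": 0, "jaw": 0.6},
    {"tx": -0.05, "ty": 0, "tz": 0.2, "turn": 0, "jaw": 0.6},
    {"tx": -0.05, "ty": 0, "tz": 0.2, "turn": 0, "jaw": 0.6},
    {"tx": -0.05, "ty": 0, "tz": 0.2, "turn": 0, "jaw": 0.6},
  ],
)

```text
time_s: 6.3
position: [0.5531, -0.0981, 0.1337]
tool_rot: [[0.957, -0.289, 0.001], [-0.289, -0.957, 0.002], [0.001, -0.002, -1.0]]
ft_force: [0.2, -0.1, 0.0]
grip_width: 0.0682
```

Request:
apply_moves(
  motion=[
    {"tx": 0, "ty": 0, "tz": 0, "turn": 0, "jaw": 0.6},
    {"tx": 0, "ty": 0, "tz": 0, "turn": 0, "jaw": -1},
    {"tx": 0, "ty": 0, "tz": 0, "turn": 0, "jaw": -1},
    {"tx": 0, "ty": 0, "tz": 0, "turn": 0, "jaw": -1},
    {"tx": 0, "ty": 0, "tz": 0, "turn": 0, "jaw": -1},
  ],
)

```text
time_s: 6.72
position: [0.5535, -0.0982, 0.1359]
tool_rot: [[0.957, -0.289, 0.004], [-0.289, -0.957, 0.0], [0.004, -0.002, -1.0]]
ft_force: [-4.4, 2.1, 14.9]
grip_width: 0.0266
```

Request:
apply_moves(
  motion=[
    {"tx": 0, "ty": 0, "tz": 0, "turn": 0, "jaw": -1},
    {"tx": 0, "ty": 0, "tz": 0, "turn": 0, "jaw": -1},
    {"tx": 0, "ty": 0, "tz": 0, "turn": 0, "jaw": -1},
    {"tx": 0, "ty": 0, "tz": 0, "turn": 0, "jaw": -1},
  ],
)

```text
time_s: 7.05
position: [0.5535, -0.0982, 0.136]
tool_rot: [[0.957, -0.289, 0.004], [-0.289, -0.957, 0.001], [0.004, -0.002, -1.0]]
ft_force: [-2.4, 0.4, 4.3]
grip_width: 0.0265
```

```bash
python3 -c "
from h import *
go(.5529,-.098,.1340,73.2);snap('wrist','w5')"
```

```text
t 7.05 pos [ 0.5535 -0.0982  0.136 ] yaw -106.81 z [ 3.8e-03  5.0e-04 -1.0e+00] F [-2.4  0.4  4.3] w 0.0265 | shift [-0.06  0.    0.2 ] turn -0.01
```

Request:
apply_moves(
  motion=[
    {"tx": -0.05, "ty": 0, "tz": 0.2, "turn": 0, "jaw": 0.6},
    {"tx": -0.05, "ty": 0, "tz": 0.2, "turn": 0, "jaw": 0.6},
    {"tx": -0.05, "ty": 0, "tz": 0.2, "turn": 0, "jaw": 0.6},
    {"tx": -0.05, "ty": 0, "tz": 0.2, "turn": 0, "jaw": 0.6},
    {"tx": -0.05, "ty": 0, "tz": 0.2, "turn": 0, "jaw": 0.6},
  ],
)

```text
time_s: 7.52
position: [0.553, -0.098, 0.1339]
tool_rot: [[0.957, -0.289, 0.004], [-0.289, -0.957, 0.001], [0.003, -0.002, -1.0]]
ft_force: [0.1, 0.2, 0.4]
grip_width: 0.0685
```

Request:
apply_moves(
  motion=[
    {"tx": 0, "ty": 0, "tz": 0, "turn": 0, "jaw": 0.6},
    {"tx": 0, "ty": 0, "tz": 0, "turn": 0, "jaw": -1},
    {"tx": 0, "ty": 0, "tz": 0, "turn": 0, "jaw": -1},
    {"tx": 0, "ty": 0, "tz": 0, "turn": 0, "jaw": -1},
    {"tx": 0, "ty": 0, "tz": 0, "turn": 0, "jaw": -1},
  ],
)

```text
time_s: 7.93
position: [0.5534, -0.0982, 0.1361]
tool_rot: [[0.957, -0.289, 0.006], [-0.289, -0.957, -0.001], [0.006, -0.001, -1.0]]
ft_force: [-4.5, 0.4, 15.7]
grip_width: 0.0264
```

Request:
apply_moves(
  motion=[
    {"tx": 0, "ty": 0, "tz": 0, "turn": 0, "jaw": -1},
    {"tx": 0, "ty": 0, "tz": 0, "turn": 0, "jaw": -1},
    {"tx": 0, "ty": 0, "tz": 0, "turn": 0, "jaw": -1},
    {"tx": 0, "ty": 0, "tz": 0, "turn": 0, "jaw": -1},
  ],
)

```text
time_s: 8.27
position: [0.5534, -0.0982, 0.1362]
tool_rot: [[0.957, -0.289, 0.006], [-0.289, -0.957, -0.001], [0.006, -0.001, -1.0]]
ft_force: [-2.3, 0.6, 4.0]
grip_width: 0.0266
```

```bash
python3 -c "
from h import *
go(.5529,-.098,.1340,73.2);snap('wrist','w6')
I=[cv2.imread(f'pics/{n}.png')[160:280,10:210] for n in ('w4','w5','w6')]
cv2.imwrite('pics/cmp2.png',cv2.resize(np.vstack(I),(333,600)))"
```

```text
t 8.27 pos [ 0.5534 -0.0982  0.1362] yaw -106.8 z [ 6.1e-03 -6.0e-04 -1.0e+00] F [-2.3  0.6  4. ] w 0.0266 | shift [-0.06 -0.    0.22] turn -0.0
```

View pics/cmp2.png

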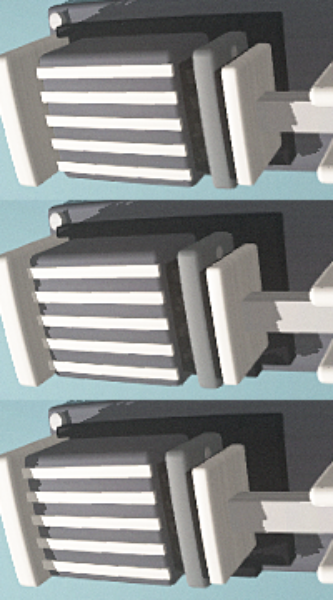

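The jaw is on the cap and the box has slid up to the fixed jaw. A dark gap to the cap remains at x≈185 in the bottom frame. Continue until the levers stop part-way.

Request:
apply_moves(
  motion=[
    {"tx": -0.05, "ty": 0, "tz": 0.2, "turn": 0, "jaw": 0.6},
    {"tx": -0.05, "ty": 0, "tz": 0.2, "turn": 0, "jaw": 0.6},
    {"tx": -0.05, "ty": 0, "tz": 0.2, "turn": 0, "jaw": 0.6},
    {"tx": -0.05, "ty": 0, "tz": 0.2, "turn": 0, "jaw": 0.6},
    {"tx": -0.05, "ty": 0, "tz": 0.2, "turn": 0, "jaw": 0.6},
  ],
)

```text
time_s: 8.73
position: [0.553, -0.098, 0.1341]
tool_rot: [[0.957, -0.289, 0.006], [-0.289, -0.957, -0.0], [0.006, -0.001, -1.0]]
ft_force: [-0.7, -0.8, 0.0]
grip_width: 0.0683
```

Request:
apply_moves(
  motion=[
    {"tx": 0, "ty": 0, "tz": 0, "turn": 0, "jaw": 0.6},
    {"tx": 0, "ty": 0, "tz": 0, "turn": 0, "jaw": -1},
    {"tx": 0, "ty": 0, "tz": 0, "turn": 0, "jaw": -1},
    {"tx": 0, "ty": 0, "tz": 0, "turn": 0, "jaw": -1},
    {"tx": 0, "ty": 0, "tz": 0, "turn": 0, "jaw": -1},
  ],
)

```text
time_s: 9.15
position: [0.5534, -0.0981, 0.1363]
tool_rot: [[0.957, -0.289, 0.009], [-0.289, -0.957, -0.002], [0.009, -0.001, -1.0]]
ft_force: [-3.9, 0.3, 15.9]
grip_width: 0.0264
```

Request:
apply_moves(
  motion=[
    {"tx": 0, "ty": 0, "tz": 0, "turn": 0, "jaw": -1},
    {"tx": 0, "ty": 0, "tz": 0, "turn": 0, "jaw": -1},
    {"tx": 0, "ty": 0, "tz": 0, "turn": 0, "jaw": -1},
    {"tx": 0, "ty": 0, "tz": 0, "turn": 0, "jaw": -1},
  ],
)

```text
time_s: 9.48
position: [0.5534, -0.0982, 0.1365]
tool_rot: [[0.957, -0.289, 0.008], [-0.289, -0.957, -0.002], [0.009, -0.001, -1.0]]
ft_force: [-0.9, 0.7, 3.9]
grip_width: 0.0266
```

```bash
python3 -c "
from h import *
go(.5529,-.098,.1340,73.2);snap('wrist','w7')"
```

```text
t 9.48 pos [ 0.5534 -0.0982  0.1365] yaw -106.79 z [ 0.0085 -0.0017 -1.    ] F [-0.9  0.7  3.9] w 0.0266 | shift [-0.05 -0.    0.25] turn 0.01
```

Request:
apply_moves(
  motion=[
    {"tx": -0.05, "ty": 0, "tz": 0.25, "turn": 0, "jaw": 0.6},
    {"tx": -0.05, "ty": 0, "tz": 0.25, "turn": 0, "jaw": 0.6},
    {"tx": -0.05, "ty": 0, "tz": 0.25, "turn": 0, "jaw": 0.6},
    {"tx": -0.05, "ty": 0, "tz": 0.25, "turn": 0, "jaw": 0.6},
    {"tx": -0.05, "ty": 0, "tz": 0.25, "turn": 0, "jaw": 0.6},
  ],
)

```text
time_s: 9.95
position: [0.5529, -0.098, 0.1339]
tool_rot: [[0.957, -0.289, 0.008], [-0.289, -0.957, -0.002], [0.008, -0.001, -1.0]]
ft_force: [-0.1, 0.5, 0.4]
grip_width: 0.0683
```

Request:
apply_moves(
  motion=[
    {"tx": 0, "ty": 0, "tz": 0, "turn": 0, "jaw": 0.6},
    {"tx": 0, "ty": 0, "tz": 0, "turn": 0, "jaw": -1},
    {"tx": 0, "ty": 0, "tz": 0, "turn": 0, "jaw": -1},
    {"tx": 0, "ty": 0, "tz": 0, "turn": 0, "jaw": -1},
    {"tx": 0, "ty": 0, "tz": 0, "turn": 0, "jaw": -1},
  ],
)

```text
time_s: 10.37
position: [0.5534, -0.0981, 0.1359]
tool_rot: [[0.957, -0.289, 0.011], [-0.289, -0.957, -0.003], [0.011, -0.001, -1.0]]
ft_force: [-4.3, 1.2, 13.5]
grip_width: 0.0265
```

Request:
apply_moves(
  motion=[
    {"tx": 0, "ty": 0, "tz": 0, "turn": 0, "jaw": -1},
    {"tx": 0, "ty": 0, "tz": 0, "turn": 0, "jaw": -1},
    {"tx": 0, "ty": 0, "tz": 0, "turn": 0, "jaw": -1},
    {"tx": 0, "ty": 0, "tz": 0, "turn": 0, "jaw": -1},
  ],
)

```text
time_s: 10.7
position: [0.5534, -0.0982, 0.1361]
tool_rot: [[0.957, -0.289, 0.011], [-0.289, -0.957, -0.003], [0.011, -0.0, -1.0]]
ft_force: [-1.9, -0.3, 3.3]
grip_width: 0.0266
```

```bash
python3 -c "
from h import *
go(.5529,-.098,.1340,73.2);snap('wrist','w8')
I=[cv2.imread(f'pics/{n}.png')[160:280,10:210] for n in ('w6','w7','w8')]
cv2.imwrite('pics/cmp3.png',cv2.resize(np.vstack(I),(333,600)))"
```

```text
t 10.7 pos [ 0.5534 -0.0982  0.1361] yaw -106.78 z [ 0.0109 -0.0028 -0.9999] F [-1.9 -0.3  3.3] w 0.0266 | shift [-0.06 -0.    0.21] turn 0.02
```

View pics/cmp3.png

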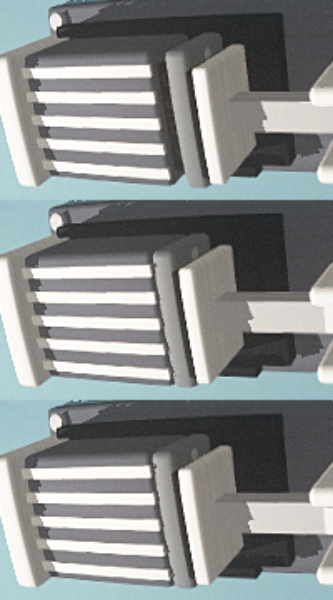

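Ambiguous: the jaw moved little in the last stroke although the levers closed fully. I'll let go and measure profiles along the clamp axis from the depth images.

Request:
apply_moves(
  motion=[
    {"tx": -0.05, "ty": 0, "tz": 0.22, "turn": 0, "jaw": 0.6},
    {"tx": -0.05, "ty": 0, "tz": 0.22, "turn": 0, "jaw": 0.6},
    {"tx": -0.05, "ty": 0, "tz": 0.22, "turn": 0, "jaw": 0.6},
    {"tx": -0.05, "ty": 0, "tz": 0.22, "turn": 0, "jaw": 0.6},
    {"tx": -0.05, "ty": 0, "tz": 0.22, "turn": 0, "jaw": 0.6},
  ],
)

```text
time_s: 11.17
position: [0.553, -0.098, 0.1337]
tool_rot: [[0.957, -0.289, 0.011], [-0.289, -0.957, -0.003], [0.011, -0.001, -1.0]]
ft_force: [0.4, -0.4, 0.2]
grip_width: 0.0684
```

```bash
cat >> h.py <<'E'
def cloud(f):
    "clamp-frame points of a wrist picture"
    c=np.load(f'pics/{f}_c.npy',allow_pickle=True).item(); d=np.load(f'pics/{f}.npy').astype(float)
    v,u=np.mgrid[:420,:560]; a=(u-c['cx'])/c['fx']; b=(v-c['cy'])/c['fy']; r=np.hypot(a,b)+1e-9; k=np.tan(np.minimum(r,1.5))/r
    P=np.stack([a*k*d,b*k*d,d],-1)[d>0]; R=cv2.Rodrigues(np.array(c['rvec'],float))[0]
    P=(P-np.ravel(c['tvec']))@R; t=np.radians(73.2); q=P[:,:2]-[.5535,-.0982]
    return np.c_[q@[np.cos(t),np.sin(t)],q@[-np.sin(t),np.cos(t)],P[:,2]]
def prof(f):
    P=cloud(f); P=P[abs(P[:,1])<.03]; B=lambda m:np.percentile(P[m][:,0],[2,98]).round(4) if m.sum()>5 else None
    x,z=P[:,0],P[:,2]
    print(f,'jawtop',B((abs(z-.0735)<.0025)&(x>.05)&(x<.14)),'captop',B((abs(z-.0635)<.002)&(x>.085)&(x<.2)&1==1) ,'fix',B((abs(z-.0735)<.0025)&(x>.18)&(x<.25)))
E
python3 -c "
from h import *
go(.5529,-.098,.1340,73.2);snap('wrist','w9')
for f in ['w1','w2','w3','w4','w5','w6','w7','w8','w9']: prof(f)"
```

```text
t 11.17 pos [ 0.553  -0.098   0.1337] yaw -106.78 z [ 0.0107 -0.0026 -0.9999] F [ 0.4 -0.4  0.2] w 0.0684 | shift [-0.01  0.   -0.03] turn 0.02
w1 jawtop None captop [0.0932 0.1895] fix [0.2041 0.2191]
w2 jawtop [0.05   0.0716] captop [0.0943 0.1903] fix [0.2051 0.2201]
w3 jawtop [0.0501 0.0674] captop [0.0944 0.1901] fix [0.205  0.2201]
w4 jawtop [0.0502 0.0755] captop [0.0962 0.1909] fix [0.2052 0.2202]
w5 jawtop [0.05   0.0747] captop [0.0889 0.1971] fix [0.2051 0.2199]
w6 jawtop [0.0501 0.0826] captop [0.0952 0.1978] fix [0.205  0.2199]
w7 jawtop [0.0501 0.0887] captop [0.1018 0.1977] fix [0.2052 0.2197]
w8 jawtop [0.0501 0.0878] captop [0.1018 0.1977] fix [0.2052 0.22  ]
w9 jawtop [0.0503 0.0931] captop [0.1012 0.1975] fix [0.2048 0.2201]
```

```bash
python3 -c "
from h import *
for f in ['w4','w6','w7','w8','w9']:
  P=cloud(f);P=P[(P[:,1]>-.03)&(P[:,1]<.03)]
  print(f,' '.join(f'{int(x*1000)}:{1000*np.percentile(P[(P[:,0]>=x)&(P[:,0]<x+.002)][:,2],90):.0f}' for x in np.arange(.076,.222,.002) if ((P[:,0]>=x)&(P[:,0]<x+.002)).sum()>3))
p=[cv2.imread(f'pics/{n}.png')[165:285,0:200] for n in('w7','w9')]
cv2.imwrite('pics/cmp4.png',cv2.resize(np.vstack(p),(500,600),interpolation=2))
"
```

```text
w4 76:54 78:54 80:66 82:69 84:70 86:70 88:69 90:68 92:67 94:63 96:64 98:64 100:64 102:64 104:63 106:59 108:59 110:59 112:60 114:64 116:65 118:65 120:65 122:65 124:65 126:65 128:65 130:65 132:65 134:65 136:65 138:65 140:65 142:65 144:65 146:65 148:65 150:65 152:65 154:65 156:65 158:65 160:65 162:65 164:65 166:65 168:65 170:65 172:65 174:65 176:65 178:65 180:65 182:65 184:65 186:65 188:65 190:65 192:65 194:64 196:33 198:34 200:33 202:58 204:71 206:73 208:74 210:74 212:74 214:74 216:74 218:73 220:73
w6 76:54 78:54 80:54 82:54 84:54 86:54 88:54 90:54 92:54 94:67 96:70 98:70 100:70 102:68 104:68 106:67 108:64 110:64 112:64 114:64 116:64 118:62 120:59 122:59 124:64 126:65 128:65 130:65 132:65 134:65 136:65 138:65 140:65 142:65 144:65 146:65 148:65 150:65 152:65 154:65 156:65 158:65 160:65 162:65 164:65 166:65 168:65 170:65 172:65 174:65 176:65 178:65 180:65 182:65 184:65 186:65 188:65 190:65 192:65 194:65 196:65 198:65 200:65 202:66 204:72 206:73 208:74 210:74 212:74 214:74 216:74 218:73 220:73
w7 76:54 78:54 80:54 82:54 84:54 86:54 88:54 90:54 92:54 94:54 96:54 98:54 100:66 102:69 104:70 
[... 709 characters left out ...]
65 166:65 168:65 170:65 172:65 174:65 176:65 178:65 180:65 182:65 184:65 186:65 188:65 190:65 192:65 194:65 196:65 198:65 200:65 202:66 204:72 206:73 208:74 210:74 212:74 214:74 216:74 218:74 220:73
w9 76:54 78:54 80:54 82:54 84:54 86:54 88:54 90:54 92:54 94:54 96:54 98:54 100:67 102:70 104:70 106:70 108:69 110:68 112:67 114:63 116:64 118:64 120:64 122:64 124:65 126:65 128:65 130:65 132:65 134:65 136:65 138:65 140:65 142:65 144:65 146:65 148:65 150:65 152:65 154:65 156:65 158:65 160:65 162:65 164:65 166:65 168:65 170:65 172:65 174:65 176:65 178:65 180:65 182:65 184:65 186:65 188:65 190:65 192:65 194:65 196:65 198:65 200:65 202:66 204:72 206:73 208:74 210:74 212:74 214:74 216:74 218:74 220:73
```

View pics/cmp4.png

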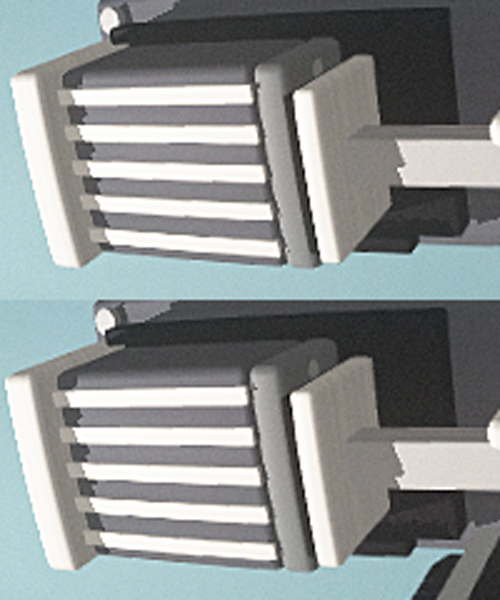

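In both frames the cap sits flush on the box, with no gap. The profile shows the jaw face at 114 mm (= 72 + 42, the expected home advance), and it stays there with the levers released. One confirming stroke at 50 N, to see whether anything still moves.

Request:
apply_moves(
  motion=[
    {"tx": 0, "ty": 0, "tz": 0, "turn": 0, "jaw": -1},
    {"tx": 0, "ty": 0, "tz": 0, "turn": 0, "jaw": -1},
    {"tx": 0, "ty": 0, "tz": 0, "turn": 0, "jaw": -1},
    {"tx": 0, "ty": 0, "tz": 0, "turn": 0, "jaw": -1},
    {"tx": 0, "ty": 0, "tz": 0, "turn": 0, "jaw": -1},
  ],
  squeeze=50,
)

```text
time_s: 11.63
position: [0.5535, -0.0982, 0.1359]
tool_rot: [[0.957, -0.288, 0.014], [-0.288, -0.957, -0.004], [0.014, -0.0, -1.0]]
ft_force: [-3.9, 0.8, 14.6]
grip_width: 0.0262
```

Request:
apply_moves(
  motion=[
    {"tx": 0, "ty": 0, "tz": 0, "turn": 0, "jaw": -1},
    {"tx": 0, "ty": 0, "tz": 0, "turn": 0, "jaw": -1},
    {"tx": 0, "ty": 0, "tz": 0, "turn": 0, "jaw": -1},
    {"tx": 0, "ty": 0, "tz": 0, "turn": 0, "jaw": -1},
    {"tx": 0, "ty": 0, "tz": 0, "turn": 0, "jaw": -1},
  ],
)

```text
time_s: 12.05
position: [0.5535, -0.0981, 0.1361]
tool_rot: [[0.957, -0.288, 0.014], [-0.288, -0.958, -0.004], [0.014, -0.0, -1.0]]
ft_force: [-2.7, 0.1, 3.8]
grip_width: 0.0259
```

```bash
cat >> h.py <<'E'
def edges(f):
    P=cloud(f);P=P[abs(P[:,1])<.02];x,z=P[:,0],P[:,2]
    xs=np.arange(.04,.22,.0005);h=np.array([np.percentile(z[abs(x-a)<.0007],85) if (abs(x-a)<.0007).sum()>3 else np.nan for a in xs])
    m=(xs<.15)&(h>.062); print(f,'jaw back edge',xs[m&(xs>.05)][:1],'min z cap..box',np.nanmin(h[(xs>.116)&(xs<.14)]).round(4))
E
python3 -c "
from h import *
go(.5529,-.098,.1340,73.2);snap('wrist','w10')
for f in ['w4','w6','w7','w8','w9','w10']: edges(f)
P=cloud('w10');m=(P[:,2]>.138)&(P[:,2]<.152)&(abs(P[:,0])<.04)&(abs(P[:,1])<.015);print('lever tops',np.percentile(P[m][:,0],[1,99]))"
```

```text
t 12.05 pos [ 0.5535 -0.0981  0.1361] yaw -106.76 z [ 0.0137 -0.004  -0.9999] F [-2.7  0.1  3.8] w 0.0259 | shift [-0.06  0.    0.21] turn 0.04
w4 jaw back edge [0.05] min z cap..box 0.0648
w6 jaw back edge [0.05] min z cap..box 0.0587
w7 jaw back edge [0.05] min z cap..box 0.0631
w8 jaw back edge [0.05] min z cap..box 0.063
w9 jaw back edge [0.05] min z cap..box 0.0632
w10 jaw back edge [0.05] min z cap..box 0.0632
lever tops [-0.0258517   0.02492286]
```

A harder squeeze changed nothing: the jaw didn't move and the cap-to-box gap stays closed, so the cap is home. Next I open, lift and locate the tab in the first wrist cloud.

Request:
apply_moves(
  motion=[
    {"tx": -0.05, "ty": 0, "tz": 0.2, "turn": 0, "jaw": 1},
    {"tx": -0.05, "ty": 0, "tz": 0.2, "turn": 0, "jaw": 1},
    {"tx": -0.05, "ty": 0, "tz": 0.2, "turn": 0, "jaw": 1},
    {"tx": -0.05, "ty": 0, "tz": 0.2, "turn": 0, "jaw": 1},
    {"tx": -0.05, "ty": 0, "tz": 0.2, "turn": 0, "jaw": 1},
  ],
  squeeze=40,
)

```text
time_s: 12.52
position: [0.5531, -0.098, 0.1339]
tool_rot: [[0.957, -0.288, 0.014], [-0.288, -0.957, -0.004], [0.014, -0.0, -1.0]]
ft_force: [0.6, -0.6, 0.9]
grip_width: 0.084
```

Request:
apply_moves(
  motion=[
    {"tx": 0, "ty": 0, "tz": -3, "turn": 0, "jaw": 1},
    {"tx": 0, "ty": 0, "tz": -6, "turn": 0, "jaw": 1},
    {"tx": 0, "ty": 0, "tz": -7, "turn": 0, "jaw": 1},
    {"tx": 0, "ty": 0, "tz": -7, "turn": 0, "jaw": 0},
    {"tx": 0, "ty": 0, "tz": -7, "turn": 0, "jaw": -1},
  ],
)

```text
time_s: 12.93
position: [0.552, -0.0976, 0.2035]
tool_rot: [[0.957, -0.288, 0.014], [-0.288, -0.957, -0.004], [0.014, -0.0, -1.0]]
ft_force: [-0.6, -0.0, -1.5]
grip_width: 0.0637
```

```bash
python3 -c "
from h import *
snap('wrist','w11')
t=np.radians(73.2)
for f in ['w1','w11']:
  P=cloud(f);m=(abs(P[:,2]-.12)<.004)&(P[:,0]<-.07)&(P[:,0]>-.13)&(abs(P[:,1])<.03)
  l=np.percentile(P[m],[1,99],0).round(4);print(f,m.sum(),l);c=l.mean(0)
  print(np.array([.5535,-.0982])+c[0]*np.array([np.cos(t),np.sin(t)])+c[1]*np.array([-np.sin(t),np.cos(t)]),np.median(P[m][:,2]))
edges('w11')
go(.5255,-.191,.18,73.2)"
```

```text
w1 1498 [[-0.1134 -0.0156  0.1164]
 [-0.0825  0.0227  0.1206]]
[ 0.52179085 -0.19094338] 0.11902725560800217
w11 1899 [[-0.1122 -0.0153  0.1162]
 [-0.0817  0.0224  0.1195]]
[ 0.52207988 -0.18998606] 0.11802007200999698
w11 jaw back edge [0.05] min z cap..box 0.0621
t 12.98 pos [ 0.5517 -0.0975  0.2027] yaw -106.77 z [ 0.0119 -0.003  -0.9999] F [-0.8 -0.1  0.3] w 0.0567 | shift [0.16 9.71 2.26] turn 0.03
```

Request:
apply_moves(
  motion=[
    {"tx": -0.2, "ty": 4, "tz": 0, "turn": 0, "jaw": -1},
    {"tx": -0.2, "ty": 8, "tz": 0, "turn": 0, "jaw": -1},
    {"tx": -0.2, "ty": 9.8, "tz": 0, "turn": 0, "jaw": -1},
    {"tx": -0.2, "ty": 9.8, "tz": 2.5, "turn": 0, "jaw": -1},
    {"tx": -0.2, "ty": 9.8, "tz": 5, "turn": 0, "jaw": -1},
  ],
)

```text
time_s: 13.4
position: [0.5216, -0.1922, 0.1512]
tool_rot: [[0.957, -0.291, 0.012], [-0.291, -0.957, -0.003], [0.012, -0.0, -1.0]]
ft_force: [-0.2, -0.7, -1.1]
grip_width: 0.0
```

Request:
apply_moves(
  motion=[
    {"tx": 0, "ty": 0, "tz": 0, "turn": 0, "jaw": -1},
  ],
)

```text
time_s: 13.48
position: [0.5192, -0.1912, 0.1457]
tool_rot: [[0.957, -0.292, 0.003], [-0.292, -0.957, 0.002], [0.003, -0.003, -1.0]]
ft_force: [-0.5, 0.5, -0.5]
grip_width: 0.0001
```

```bash
python3 -c "
from h import *
go(.522,-.1905,.136,73.2)"
```

```text
t 13.48 pos [ 0.5192 -0.1912  0.1457] yaw -106.96 z [ 0.0034  0.0025 -1.    ] F [-0.5  0.5 -0.5] w 0.0001 | shift [ 0.24 -0.15  0.98] turn -0.16
```

Request:
apply_moves(
  motion=[
    {"tx": 0.2, "ty": -0.1, "tz": 0.8, "turn": 0, "jaw": -1},
    {"tx": 0.2, "ty": -0.1, "tz": 1.2, "turn": 0, "jaw": -1},
    {"tx": 0.2, "ty": -0.1, "tz": 1.5, "turn": 0, "jaw": -1},
    {"tx": 0.2, "ty": -0.1, "tz": 1.7, "turn": 0, "jaw": -1},
    {"tx": 0.2, "ty": -0.1, "tz": 1.8, "turn": 0, "jaw": -1},
  ],
)

```text
time_s: 13.9
position: [0.5215, -0.1908, 0.1283]
tool_rot: [[0.957, -0.291, 0.004], [-0.291, -0.957, 0.002], [0.003, -0.003, -1.0]]
ft_force: [-3.1, -0.1, 5.3]
grip_width: 0.0001
```

```bash
python3 -c "
from h import *
go(.522,-.1905,.1275,73.2)"
```

```text
t 13.9 pos [ 0.5215 -0.1908  0.1283] yaw -106.93 z [ 0.0038  0.0018 -1.    ] F [-3.1 -0.1  5.3] w 0.0001 | shift [ 0.04 -0.04  0.08] turn -0.13
```

Request:
apply_moves(
  motion=[
    {"tx": 0, "ty": 0, "tz": 0.08, "turn": 0, "jaw": -1},
    {"tx": 0, "ty": 0, "tz": 0.08, "turn": 0, "jaw": -1},
    {"tx": 0, "ty": 0, "tz": 0.08, "turn": 0, "jaw": -1},
    {"tx": 0, "ty": 0, "tz": 0.08, "turn": 0, "jaw": -1},
    {"tx": 0, "ty": 0, "tz": 0.08, "turn": 0, "jaw": -1},
  ],
)

```text
time_s: 14.32
position: [0.5215, -0.1908, 0.1283]
tool_rot: [[0.957, -0.291, 0.004], [-0.291, -0.957, 0.001], [0.004, -0.002, -1.0]]
ft_force: [-3.3, -0.6, 5.6]
grip_width: -0.0003
```

Request:
apply_moves(
  motion=[
    {"tx": 0, "ty": 0, "tz": 0, "turn": 0, "jaw": -1},
    {"tx": 0, "ty": 0, "tz": 0, "turn": 0, "jaw": -1},
    {"tx": 0, "ty": 0, "tz": 0, "turn": 0, "jaw": -1},
    {"tx": 0, "ty": 0, "tz": 0, "turn": 0, "jaw": -1},
    {"tx": 0, "ty": 0, "tz": 0, "turn": 0, "jaw": -1},
  ],
)

```text
time_s: 14.73
position: [0.5215, -0.1908, 0.1289]
tool_rot: [[0.957, -0.291, 0.005], [-0.291, -0.957, 0.001], [0.004, -0.002, -1.0]]
ft_force: [-3.9, -0.6, 5.2]
grip_width: 0.0002
```

Request:
apply_moves(
  motion=[
    {"tx": 0, "ty": 0, "tz": 0, "turn": 0, "jaw": -1},
    {"tx": 0, "ty": 0, "tz": 0, "turn": 0, "jaw": -1},
    {"tx": 0, "ty": 0, "tz": 0, "turn": 0, "jaw": -1},
    {"tx": 0, "ty": 0, "tz": 0, "turn": 0, "jaw": -1},
    {"tx": 0, "ty": 0, "tz": 0, "turn": 0, "jaw": -1},
  ],
)

```text
time_s: 15.15
position: [0.5215, -0.1908, 0.1291]
tool_rot: [[0.957, -0.291, 0.005], [-0.291, -0.957, 0.0], [0.005, -0.002, -1.0]]
ft_force: [-3.1, 0.3, 4.2]
grip_width: 0.0003
```

```bash
python3 -c "
from h import *
p,d=snap('wrist','w12');go(.522,-.1905,.1275,73.2)
cv2.imwrite('pics/w12b.png',cv2.resize(p[100:340,0:400,::-1],(800,480),interpolation=2))"
```

```text
t 15.2 pos [ 0.5215 -0.1908  0.1291] yaw -106.91 z [ 4.8e-03  5.0e-04 -1.0e+00] F [-3.7 -0.2  4.8] w -0.0002 | shift [ 0.04 -0.04  0.16] turn -0.11
```

View pics/w12b.png

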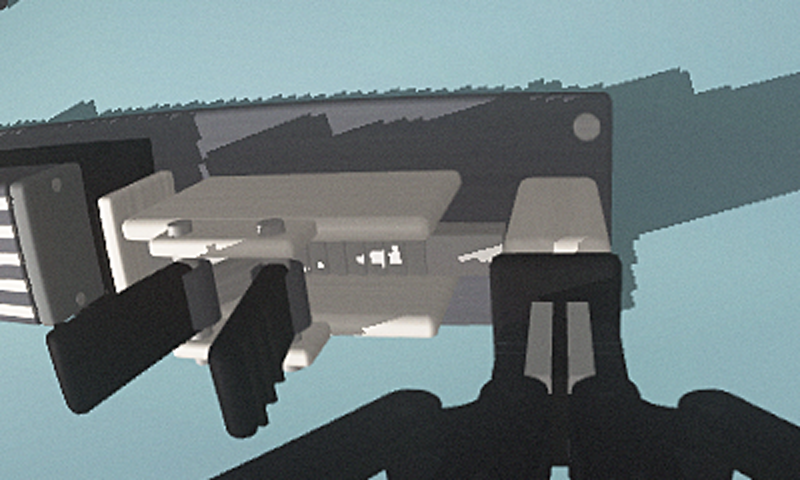

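The jaw plate (x≈100–175) is back next to the head and clear of the box, with the tab pressed down. I'll hold a little longer and deeper, then lift and check from above.

Request:
apply_moves(
  motion=[
    {"tx": 0, "ty": 0, "tz": 0.15, "turn": 0, "jaw": -1},
    {"tx": 0, "ty": 0, "tz": 0.15, "turn": 0, "jaw": -1},
    {"tx": 0, "ty": 0, "tz": 0.15, "turn": 0, "jaw": -1},
    {"tx": 0, "ty": 0, "tz": 0.15, "turn": 0, "jaw": -1},
    {"tx": 0, "ty": 0, "tz": 0.15, "turn": 0, "jaw": -1},
  ],
)

```text
time_s: 15.62
position: [0.5216, -0.1908, 0.1277]
tool_rot: [[0.957, -0.291, 0.005], [-0.291, -0.957, 0.0], [0.005, -0.002, -1.0]]
ft_force: [-2.3, -0.2, 6.0]
grip_width: -0.0
```

Request:
apply_moves(
  motion=[
    {"tx": 0, "ty": 0, "tz": -2, "turn": 0, "jaw": -1},
    {"tx": 0, "ty": 0, "tz": -5, "turn": 0, "jaw": -1},
    {"tx": 0, "ty": -4, "tz": -8, "turn": 0, "jaw": -1},
    {"tx": 0, "ty": -8, "tz": -11, "turn": 0, "jaw": -1},
    {"tx": 0, "ty": -12, "tz": -12, "turn": 0, "jaw": -1},
  ],
)

```text
time_s: 16.03
position: [0.5526, -0.0893, 0.2449]
tool_rot: [[0.956, -0.293, 0.009], [-0.293, -0.956, -0.0], [0.008, -0.002, -1.0]]
ft_force: [1.3, -0.5, 0.4]
grip_width: 0.0001
```

Request:
apply_moves(
  motion=[
    {"tx": 0, "ty": 0, "tz": 0, "turn": 0, "jaw": -1},
    {"tx": 0, "ty": 0, "tz": 0, "turn": 0, "jaw": -1},
  ],
)

```text
time_s: 16.2
position: [0.5535, -0.0875, 0.2456]
tool_rot: [[0.957, -0.289, 0.011], [-0.289, -0.957, -0.001], [0.011, -0.003, -1.0]]
ft_force: [-0.6, -1.0, -0.0]
grip_width: 0.0001
```

```bash
python3 -c "
from h import *
p,d=snap('wrist','w13');go(.522,-.1905,.1275,73.2)
for f in ['w1','w13']:
  P=cloud(f);P=P[abs(P[:,1])<.03]
  print(f,' '.join(f'{int(x*1000)}:{1000*np.percentile(P[(P[:,0]>=x)&(P[:,0]<x+.002)][:,2],90):.0f}' for x in np.arange(.04,.134,.002) if ((P[:,0]>=x)&(P[:,0]<x+.002)).sum()>3))
cv2.imwrite('pics/w13b.png',cv2.resize(p[:,:,::-1],(800,600),interpolation=2))"
```

```text
t 16.25 pos [ 0.5529 -0.0887  0.2445] yaw -106.93 z [ 9.e-03 -1.e-04 -1.e+00] F [-0.2 -0.5 -0.9] w -0.0002 | shift [-0.09 10.67 11.68] turn -0.13
w1 40:312 42:311 44:308 46:290 48:300 50:300 52:328 54:330 56:332 58:333 60:335 62:329 64:331 66:333 68:333 70:334 72:331 74:320 76:307 78:24 80:24 82:24 84:24 86:24 88:24 90:59 92:63 94:64 96:64 98:64 100:64 102:63 104:60 106:59 108:59 110:60 112:65 114:65 116:65 118:65 120:66 122:65 124:65 126:65 128:65 130:65 132:65
w13 40:324 42:300 44:312 46:317 48:319 50:321 52:323 54:322 56:322 58:320 60:321 62:321 64:321 66:320 68:316 70:214 72:11 74:11 76:11 78:23 80:23 82:23 84:23 86:23 88:23 90:23 92:23 94:23 96:23 98:23 100:23 102:23 104:23 106:23 108:23 110:49 112:60 114:63 116:63 118:63 120:63 122:63 124:64 126:64 128:64 130:64 132:64
```

View pics/w13b.png

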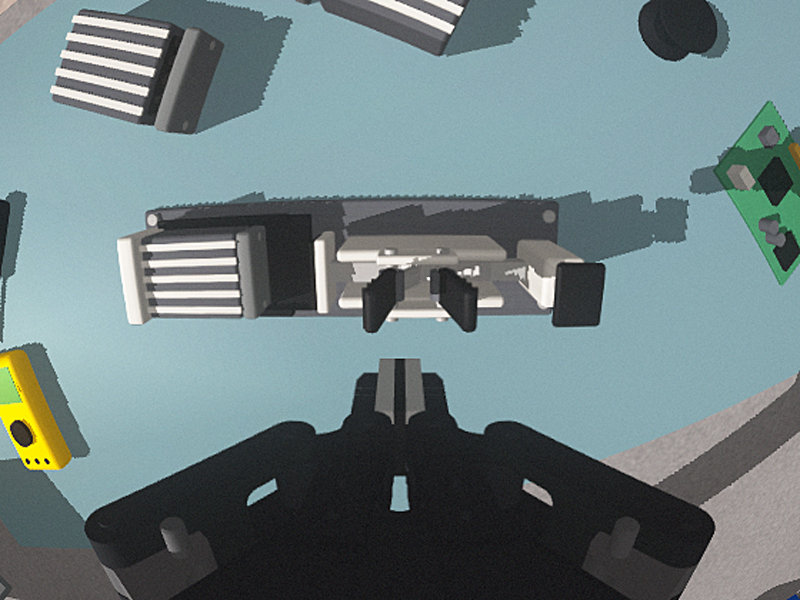

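The jaw is fully back at the head, the tab is up and the levers are at rest. The cap is flush with no dip in the profile, the box lies against the fixed jaw, and the other things are where they were. Handing in.

```bash
python3 -c "
from h import *
print(close_job())"
```

```text
the job is handed in; nothing more can be done
None
```

The end cap is pressed home, the jaw is released and fully back, and the job was handed in at 16.3 s of the 51 s allowed.

I squeezed the trigger seven times, six at 40 N and the last at 50 N as a check. The cap seated on the fifth stroke. I then held the release tab down for about 1.5 s and lifted clear.

**Last checks**
- **Cap:** the depth profile and the picture show no gap between cap and box.
- **Jaw:** its face stood at about 114 mm at the end of the strokes, matching the 42 mm advance expected when the cap is home. After release it is back against the head.
- **Enclosure:** it lies free in the bed, up against the fixed jaw.
- **Trigger and tab:** the levers are back at rest and the tab is up.
- **Other items:** those in the last wrist view look unmoved. The screwdriver was mostly outside that view, and I took no final overview picture.
- **Forces:** readings peaked at about 17 N at the wrist.

**One disagreement:** once the cap was home, the levers were expected to stop part-way. The gripper width still closed to about 26 mm on the last two strokes, while the jaw and cap did not move at all. I therefore took the missing movement and the closed gap as proof that the cap was home, not the lever position. The depth data resolves the gap only to about 1 mm.

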